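Roll a mast tube into the V-cradle and set it against the stop

TASK

Roll the short aluminium mast tube across the table by pushing its side with the fingertips, up the little ramp and over the crest, so that it drops into the V of the cradle, and push it endwise along the V until its end rests against the stop plate. Only push it: do not lift or carry it, and leave the transformer, the capacitor and the screwdriver where they are.

Things in the scene. Friction and masses are not known exactly. Their poses are not given: they have to be found in the camera images.
- tube_mid (a point): Middle of the axis of the tube, a plain aluminium mast stub, 45 mm diameter, 150 mm long, about 0.35 kg, lying on the table before the ramp, free to roll (centre 22.5 mm above the table; fingertips bearing above that height wedge it on the ramp). Its x axis runs along the tube, either way round; y and z turn as it rolls. It starts within 12 degrees of parallel to the V, 30 to 80 mm short of the seat in the cradle's y.
- cradle: Fixed dark steel V-cradle with an aluminium ramp, 145 x 222 x 56 mm. Origin at table height below the bottom line of the V. x: the way the tube is rolled, up the ramp, roughly away from the robot; y: along the V towards the stop plate; z up. Ramp and V reach from y -100 mm (open end) to y 110 mm (closed by the stop plate). The bottom of the V is at x 0, z 3 mm.
- crest (a point): Point on the crest between ramp and V, at x -26, y 0, z 18 mm from the cradle's origin; axes as the cradle's. The ramp (14 degrees) starts flush with the table 70 mm before it in x. Past it the front face of the V falls at 30 degrees to the bottom; the back face then rises at 60 degrees to 46 mm height.
- seat (a point): Where the middle of the tube's axis must finally lie: in the V with one end touching the stop plate. At x -8, y 35, z 34 mm from the cradle's origin; axes as the cradle's, the tube lies along y. A tube in the V lies 7 mm lower than on the crest and stays by its weight; sliding it along takes 1 to 4 N.
- stop_face (a point): Point on the inner face of the stop plate where the axis of the seated tube meets it; axes as the cradle's. The plate is steel, 12 mm thick, 56 mm high, reaching from x -29 to 49 mm in the cradle's frame.
- transformer: Loose bystander: copper-coloured toroidal transformer, 80 mm diameter, 47 mm high, standing on the table off the stop plate's end of the cradle. Origin at the centre of its underside. Not to be moved.
- capacitor: Loose bystander: small blue can capacitor, 36 mm diameter, 62 mm high, standing behind the cradle. Origin at the centre of its underside. Not to be moved.
- screwdriver: Loose bystander: screwdriver with an orange handle, 190 mm long, lying on the table beside the tube, on the stop plate's side; its x axis runs along it from handle to tip. Not to be moved.
- tube: The whole tube: same point and axes as tube_mid.
There are look-alikes about, which are no part of the job. Of the things shaped like the tube, the aluminium one is meant.

How it is judged:
By the outcome, as a careful person would: the job done as asked, in the order asked, and still so for the second after the job is handed in, with the robot touching nothing.
It also fails if it takes over 45 s, if anything falls off the work surface, if the arm or the gripper's body presses on something with over 40 N, if the wrist force passes 120 N, or if a joint passes its speed limit or range.

ROBOT

A 6-joint arm with a two-finger parallel gripper is mounted at the origin on the work surface. World frame = base frame: x ahead of the robot, y to its left, z up, the work surface at z = 0. Lengths are in m, angles in rad, forces in N, time in s.
With the tool pointing down it reaches from about 0.225 to 0.875 m from the base axis. Payload 3.4 kg.
Tool frame: the origin (TCP) lies at the very end of the fingers, on their centre line; the grasp point (between the pads) lies 19 mm behind it (grip_depth is the distance from the TCP to the grasp point, in m); x points along the fingers, z is the direction in which the jaws open and shut, and the axes are right-handed (so a half turn about x gives the same grasp; the last joint's range is limited). The gripper opens to 85 mm and grips with 20 to 120 N. Pads are 22 mm wide; open, the fingers measure 114 mm over their backs; the gripper's body (76 mm by 85 mm) begins 54 mm behind the grasp point. The pads swing forward as they close: fully open they stand 13 mm farther back than shut.
Start: joints at [1.065, 0.276, 1.505, -0, 1.361, -0.121], TCP at [0.216, 0.533, 0.231] pointing down, gripper open.
Joint ranges: [-2.89, 2.89], [-0.75, 2.08], [0.22, 2.7], [-1.18, 4.32], [0.11, 2.71], [-2.7, 2.7]. Speed limits (rad/s): [2.57, 2.57, 3.14, 3.14, 3.14, 3.14].

INTERFACE

Orientations are given as a unit quaternion [w, x, y, z].
In Python, from rig import get_state, get_image, sign_off, grip_depth gives the robot as it stands. The module is installed in compiled form; this text tells all that it offers.
- The arm moves only by the tool arm_command, never from a script. Its argument "series" is a list of rows, each an object with "dp": the shift along the tool's x, y, z scaled (see below), a list of three; "angular": the turn, a rotation vector about the tool's x, y, z scaled (see below), a list of three; "gripper": the finger opening in mm, from 0 to 85.4. A call has exactly 8 rows; each row shifts and turns the pose as measured when the row begins, along the tool's axes as they then stand; what a row does not reach is not made up. The controller multiplies each number of a shift by 0.12 m and each number of a turn by 90 degrees. A row lasts 1/8 s, in which the tool goes at most 62.5 mm and 10.7 degrees, less where a joint would pass 70% of its speed; a pose out of reach is approached as far as the arm can. A call with a number of a shift or a turn outside -1 to 1 is refused whole. A call with a gripper value outside its range is refused whole. The fingers move at their own pace and stop on an object; "grip_force" is the grip in N (left out, the last holds). Time passes only in rows, so rows that do not move let the fingers close, or fill a call up. It gives the time, the measured TCP pose, the force and the opening at its end, in the units of the state.
- get_state(): the state, without advancing time (a new reading comes with each control period).
- get_image(name): name is "scene" or "top"; returns a dict with "image" (420x560x3 uint8, blue, green, red), "depth" (420x560 float32, m along the optical axis (not along the pixel's ray), 0 where there is no reading), "mtx" (3x3 intrinsics, pixels), "view" (4x4, takes a point from world to camera coordinates). Camera axes: x right, y up, looking along -z (the intrinsics and any distortion apply to the point x, -y, -z); pixel columns grow to the right and rows downward; lengths in m; the calibration is good to about 2 mm. A picture is of the moment at which its call begins.
- sign_off(): hands the job in, once; it reports no verdict.
The state is a dict: "clock": time; "qpos": joint angles; "qd": joint speeds; "effort": joint torques, N m; "position": TCP position; "ee_rot": TCP orientation; "contact_force": force on the tool from outside, world axes, zero at the start; "moment": the same for the moment, N m; "width": finger opening in m.
Only numpy, scipy, OpenCV 4.12 (cv2) and the standard library are available. Lean on these libraries where they do the work, as an engineer would, in place of code of your own. Each camera call takes 0.05 s, during which the arm holds its last target. There are 200 camera calls.

## Working session

There is one attempt and no reset: what is moved stays moved. The work goes in short steps, Python scripts to look and compute and a tool call to move; the robot and the scene stay as the last step left them, time stands still between calls to the robot, and variables do not carry over. Pictures are saved under pics/ and viewed, about 8 in all and at most 12, crops included, and the job is handed in when it is done.

Besides the shell and the picture viewer there is one more tool, called after ">>>" as a command line: name --argument value ..., lists and objects as JSON in quotes. arm_command: Moves the arm, as the interface text tells. Its arguments: {"type":"object","properties":{"series":{"type":"array","items":{"type":"object","properties":{"dp":{"type":"array","items":{"type":"number"}},"angular":{"type":"array","items":{"type":"number"}},"gripper":{"type":"number"}}}},"grip_force":{"type":"number"}},"required":["series"]}

```bash
mkdir -p pics
cat > h.py <<'E'
import numpy as np, cv2
from rig import get_state, get_image
def pts(d):
    K=d["mtx"];V=np.array(d["view"]);Z=d["depth"]
    v,u=np.mgrid[0:Z.shape[0],0:Z.shape[1]]
    x=(u-K[0][2])/K[0][0]*Z; y=(v-K[1][2])/K[1][1]*Z
    P=np.stack([x,-y,-Z,np.ones_like(Z)],-1)
    return (P@np.linalg.inv(V).T)[...,:3]
E
python3 - <<'E'
from h import *
s=get_state();print(s)
for n in("scene","top"):
    d=get_image(n);cv2.imwrite(f"pics/{n}0.png",d["image"]);np.savez(f"{n}0.npz",**d)
    print(n,np.round(d["mtx"],1).tolist(),np.round(d["view"],3).tolist(),(d["depth"]>0).mean(), d.keys())
E
```

```text
{'clock': 0.0, 'qpos': array([ 1.06500185e+00,  2.76627008e-01,  1.50613980e+00, -4.89728320e-05,
        1.36071141e+00, -1.20938878e-01]), 'qd': array([-0.00061992,  0.001135  , -0.00090678,  0.00015036,  0.0012356 ,
        0.00091819]), 'effort': array([-6.65009775e-04, -4.16761422e+01, -2.45811421e+01, -5.23907038e-04,
        1.09720029e-02, -1.65887775e-05]), 'position': array([0.21559698, 0.53247306, 0.23041881]), 'ee_rot': array([ 0.5858043 , -0.39547122,  0.5869764 ,  0.39483482]), 'contact_force': array([-0.80167658, -0.28023385, -0.94758367]), 'moment': array([0.00982248, 0.0447823 , 0.02540118]), 'width': 0.08534663878893117}
scene [[470.8, 0.0, 276.8], [0.0, 470.8, 211.3], [0.0, 0.0, 1.0]] [[0.295, 0.955, 0.017, -0.228], [-0.659, 0.191, 0.727, 0.377], [0.692, -0.226, 0.686, -1.312], [0.0, 0.0, 0.0, 1.0]] 0.9958715986394557 dict_keys(['image', 'depth', 'mtx', 'view'])
top [[489.0, 0.0, 286.2], [0.0, 489.0, 207.2], [0.0, 0.0, 1.0]] [[-0.021, -1.0, 0.001, 0.072], [0.999, -0.021, 0.05, -0.601], [-0.05, 0.002, 0.999, -0.991], [0.0, 0.0, 0.0, 1.0]] 0.9961904761904762 dict_keys(['image', 'depth', 'mtx', 'view'])
```

View pics/scene0.png

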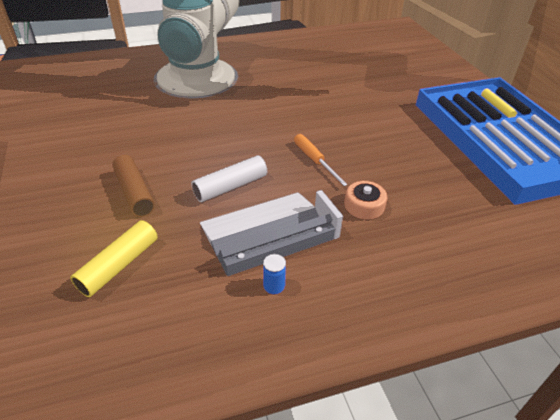

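View pics/top0.png

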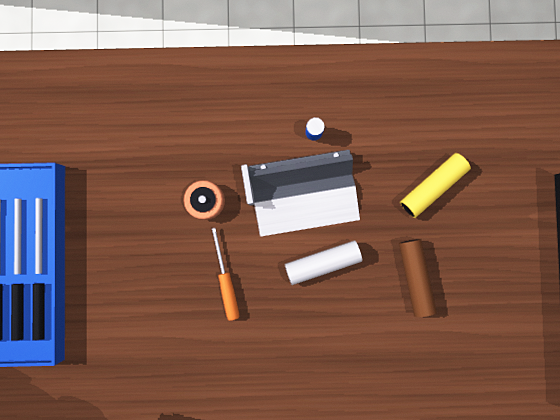

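Scene view: aluminium tube at (230,178), brown tube (133,185), yellow tube (116,258), cradle (270,232). Top view: aluminium (323,263), brown (418,278), yellow (435,185), cradle ramp (307,208) with its stop plate at (249,184), transformer (203,200), capacitor (315,128), screwdriver (225,275). The grey tube lying before the ramp fits; brown and yellow are the look-alikes.

Run:
```python
from h import *
d=dict(np.load("top0.npz"));P=pts(d);im=d["image"]
cv2.imwrite("pics/crop1.png",cv2.resize(im[110:330,180:380],None,fx=2.7,fy=2.7,interpolation=cv2.INTER_CUBIC))
hsv=cv2.cvtColor(im,cv2.COLOR_BGR2HSV)
print("table z",np.median(P[330:360,300:400,2]))
g=(hsv[...,1]<70)&(hsv[...,2]>50)
def rect(m,name):
    m=m.astype(np.uint8);n,l,st,c=cv2.connectedComponentsWithStats(m)
    k=1+np.argmax(st[1:,4]);Q=P[l==k]
    r=cv2.minAreaRect((Q[:,:2]*1000).astype(np.float32));print(name,st[k],r,np.percentile(Q[:,2],[5,50,95]).round(4)); return Q
R=np.zeros_like(g);R[235:290,275:372]=1
T=rect(R&(P[...,2]>.015),"tube >15mm")
top=T[T[:,2]>T[:,2].max()-.004]; c=top.mean(0);_,_,vt=np.linalg.svd(top[:,:2]-c[:2],full_matrices=False);print("tube top",c,vt[0],np.degrees(np.arctan2(vt[0,1],vt[0,0])))
R[:]=0;R[145:240,236:366]=1
rect(R&(P[...,2]>.006),"cradle")
rect(R&(P[...,2]>.050),"plate")
b=(hsv[...,2]>150)&g&R
Q=rect(b&(P[...,1]<P[...,1].max()),"bright")
# ramp plane fit
A=np.c_[Q[:,:2],np.ones(len(Q))];w=np.ones(len(Q),bool)
for _ in range(5):
    co=np.linalg.lstsq(A[w],Q[w,2],rcond=None)[0];w=abs(A@co-Q[:,2])<.003
print("ramp plane",co,np.degrees(np.arctan(np.hypot(*co[:2]))),"dir deg",np.degrees(np.arctan2(co[1],co[0])),w.mean())
R[:]=0;R[180:330,180:250]=1
for nm,hl,hh in(("driver/transf",3,20),):
    m=(R&(hsv[...,0]>=hl)&(hsv[...,0]<=hh)&(hsv[...,1]>150)&(P[...,2]>.008));rect(m,nm)
# V bottom and edges: height profile on columns across cradle
for u in(270,300,330,345):
    col=P[140:245:3,u];print(u,[(round(p[0]*1e3),round(p[1]*1e3),round(p[2]*1e3)) for p in col])
```

```text
table z 0.0006458281733994209
tube >15mm [ 285  240   78   45 1685] ((517.1795654296875, -4.728202819824219), (105.45343017578125, 150.73724365234375), 17.033803939819336) [0.0301 0.0424 0.0473]
tube top [0.55230588 0.06061479 1.01983086] [1. 0.] 0.0
cradle [ 242  150  117   79 6256] ((630.5484008789062, 26.937103271484375), (144.77963256835938, 222.22900390625), 8.519631385803223) [0.0072 0.0165 0.0479]
plate [242 165  12  39 240] ((647.67138671875, 135.5515899658203), (77.24774169921875, 12.266219139099121), 8.260089874267578) [0.0532 0.0565 0.0591]
bright [ 254  186  106   51 3582] ((594.2848510742188, 15.853767395019531), (72.09772491455078, 213.27000427246094), 8.254399299621582) [0.0009 0.01   0.0187]
ramp plane [ 0.24477267  0.0374597  -0.13602106] 13.907962813690913 dir deg 8.700963714157698 0.884142936906756
driver/transf [219 273  21  48 585] ((479.7847900390625, 146.90765380859375), (76.09788513183594, 212.2080078125), 59.77180099487305) [0.0159 0.024  0.0283]
270 [(745, 90, 1), (739, 90, 1), (732, 90, 2), (726, 90, -1), (719, 90, 2), (713, 91, 2), (707, 91, 2), (701, 91, 
[... 1318 characters left out ...]
85, -32, 6), (579, -32, 3), (572, -31, 3), (566, -31, 1), (560, -31, 1), (554, -31, 1), (547, -31, -3), (541, -31, 1), (535, -31, -1), (529, -31, -4)]
345 [(742, -68, -1), (735, -67, 1), (729, -67, 0), (723, -67, -1), (711, -63, 33), (705, -63, 31), (697, -61, 44), (691, -61, 46), (686, -61, 39), (681, -62, 29), (676, -63, 22), (671, -64, 12), (666, -65, 3), (658, -64, 12), (652, -64, 10), (646, -63, 14), (639, -62, 19), (633, -63, 16), (627, -63, 15), (621, -63, 14), (615, -63, 13), (609, -62, 14), (603, -63, 8), (596, -62, 10), (590, -63, 7), (584, -63, 5), (578, -63, 3), (572, -63, 1), (565, -63, 1), (559, -63, 1), (553, -63, 0), (547, -62, 0), (541, -62, 3), (534, -62, 0), (528, -62, 0)]
```

View pics/crop1.png

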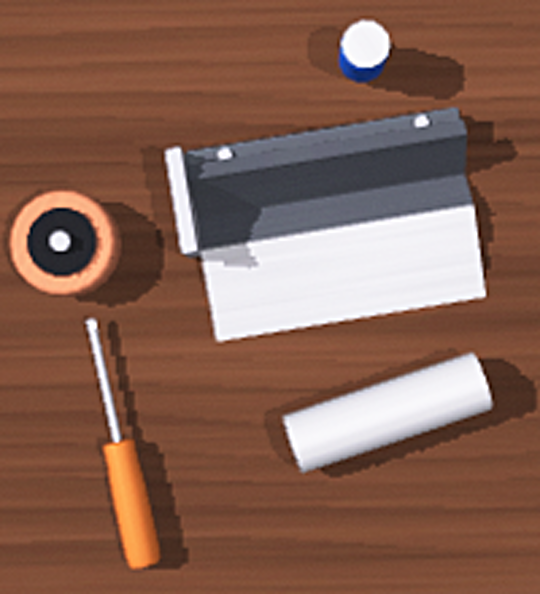

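The crop confirms it: a bare-metal tube at crop (388,412), lying before the ramp. The screwdriver and transformer are clear to its left.

```bash
cat >> h.py <<'E'
from scipy.spatial.transform import Rotation as Rt
YAW=np.radians(8.5);O=np.array([.655,.0195,0])
RC=Rt.from_euler('z',YAW).as_matrix()
def toC(p): return (np.asarray(p)-O)@RC
def toW(c): return O+RC@np.asarray(c)
def tube(n,d=None,lo=.015,hi=.068,box=(-.22,.05,-.16,.104)):
    d=d or get_image(n);P=toC(pts(d));h=cv2.cvtColor(d["image"],cv2.COLOR_BGR2HSV)
    m=(h[...,1]<60)&(h[...,2]>110)&(P[...,2]>lo)&(P[...,2]<hi)&(P[...,0]>box[0])&(P[...,0]<box[1])&(P[...,1]>box[2])&(P[...,1]<box[3])
    k,l,st,_=cv2.connectedComponentsWithStats(m.astype(np.uint8));Q=P[l==1+np.argmax(st[1:,4])]
    r=cv2.minAreaRect((Q[:,:2]*1000).astype(np.float32))
    return Q,r
def quat(s): q=s["ee_rot"];return Rt.from_quat([q[1],q[2],q[3],q[0]])
def goal(tilt,zsign):
    x=RC@[np.sin(tilt),0,-np.cos(tilt)];z=RC@[0,zsign,0];return Rt.from_matrix(np.c_[x,np.cross(z,x),z])
def plan(c=None,tilt=np.radians(15),zsign=1):
    s=get_state();R=quat(s);G=goal(tilt,zsign);p=s["position"]
    print("t",round(s["clock"],2),"tcp cradle mm",(toC(p)*1e3).round(1),"F",(RC.T@s["contact_force"]).round(1),"w",round(s["width"]*1e3,1))
    print("rot units",((R.inv()*G).as_rotvec()/(np.pi/2)).round(4))
    if c is not None:
        D=toW(np.array(c)/1e3)-p;print("dp units now-axes",(R.inv().apply(D)/.12).round(3),"goal-axes",(G.inv().apply(D)/.12).round(3))
E
python3 - <<'E'
from h import *
for n in("top","scene"):
    Q,r=tube(n,dict(np.load(n+"0.npz")));print(n,len(Q),r,Q.mean(0).round(4),np.percentile(Q[:,2],99))
R=quat(get_state()).as_matrix();print(R.round(2));
for z in(1,-1): plan((-185,-20,90),zsign=z)
d=dict(np.load("top0.npz"));P=toC(pts(d));print("tube end px",[(P[264,288]*1e3).round(),(P[250,360]*1e3).round()],"driver",(P[232,215]*1e3).round(),(P[315,232]*1e3).round())
E
```

```text
top 1652 ((-169.5272979736328, -8.054855346679688), (43.683597564697266, 150.6887969970703), 8.733733177185059) [-0.1685 -0.0074  0.0411] 0.048743251574154295
scene 1632 ((37.57524108886719, 1.0221099853515625), (202.1916961669922, 25.894960403442383), 89.5727310180664) [ 0.0368 -0.0056  0.0361] 0.046330737359844554
[[-0.   -0.93  0.38]
 [-0.    0.38  0.93]
 [-1.    0.   -0.  ]]
t 0.1 tcp cradle mm [-358.7  572.3  230.5] F [ 0.6  0.5 -0.6] w 85.0
rot units [-0.3373 -0.0454 -0.1631]
dp units now-axes [ 1.176 -3.756 -3.513] goal-axes [ 1.506 -1.095 -4.936]
t 0.1 tcp cradle mm [-358.7  572.3  230.5] F [ 0.6  0.5 -0.6] w 85.0
rot units [ 1.6483 -0.2175  0.0606]
dp units now-axes [ 1.176 -3.756 -3.513] goal-axes [1.506 1.095 4.936]
tube end px [array([-160.,   63.,   32.]), array([-159.,  -89.,    1.])] driver [-72. 200.  14.] [-242.  191.   30.]
```

>>> arm_command --series '[{"dp": [0,0,0],"angular": [-0.084,-0.0114,-0.041],"gripper": 80},{"dp": [0,0,0],"angular": [-0.084,-0.0114,-0.041],"gripper": 80},{"dp": [0,0,0],"angular": [-0.084,-0.0114,-0.041],"gripper": 80},{"dp": [0,0,0],"angular": [-0.084,-0.0114,-0.041],"gripper": 80},{"dp": [0.05,-0.045,-0.4],"angular": [0,0,0],"gripper": 80},{"dp": [0.05,-0.045,-0.4],"angular": [0,0,0],"gripper": 80},{"dp": [0.05,-0.045,-0.4],"angular": [0,0,0],"gripper": 80},{"dp": [0.05,-0.045,-0.4],"angular": [0,0,0],"gripper": 80}]'

```text
clock: 1.1
position: [0.2734, 0.3444, 0.2095]
ee_rot: [-0.522, 0.599, -0.381, -0.473]
contact_force: [0.6, -0.6, -0.2]
width: 0.0798
```

```bash
python3 -c "
from h import *
plan((-270,-8,100))"
```

```text
t 1.1 tcp cradle mm [-329.4  377.7  209.5] F [ 0.5 -0.7 -0.2] w 79.8
rot units [ 0.0151 -0.0012  0.0038]
dp units now-axes [ 1.016 -0.159 -3.217] goal-axes [ 1.009 -0.242 -3.214]
```

>>> arm_command --series '[{"dp": [0.11,-0.026,-0.41],"angular": [0.015,0,0.004],"gripper": 80},{"dp": [0.11,-0.026,-0.41],"angular": [0,0,0],"gripper": 80},{"dp": [0.11,-0.026,-0.41],"angular": [0,0,0],"gripper": 80},{"dp": [0.11,-0.026,-0.41],"angular": [0,0,0],"gripper": 80},{"dp": [0.11,-0.026,-0.41],"angular": [0,0,0],"gripper": 80},{"dp": [0.11,-0.026,-0.41],"angular": [0,0,0],"gripper": 80},{"dp": [0.11,-0.026,-0.41],"angular": [0,0,0],"gripper": 80},{"dp": [0.11,-0.026,-0.41],"angular": [0,0,0],"gripper": 80}]'

```text
clock: 2.1
position: [0.3846, -0.0489, 0.1135]
ee_rot: [-0.528, 0.594, -0.386, -0.469]
contact_force: [1.1, 0.1, -0.5]
width: 0.0798
```

```bash
python3 -c "
from h import *
plan((-265,-8,30))
for n in ('scene','top'):
  d=get_image(n);P=toC(pts(d))
  if n=='scene': cv2.imwrite('pics/s1.png',d['image'])
  m=(P[...,2]>.06)&(P[...,2]<.3)&(P[...,0]>-.33)&(P[...,0]<-.1)&(abs(P[...,1])<.15)
  Q=P[m]*1e3;print(n,len(Q),np.percentile(Q[:,2],[0,1,3,10,50]).round() if len(Q) else '', Q[np.argsort(Q[:,2])[:40:8]].round() if len(Q) else '')"
```

```text
t 2.1 tcp cradle mm [-277.5  -27.7  113.5] F [ 1.1 -0.  -0.5] w 79.8
rot units [ 0.0019 -0.0013  0.0042]
dp units now-axes [0.698 0.084 0.166] goal-axes [0.699 0.079 0.164]
scene 3735 [122. 132. 141. 170. 220.] [[-289.   13.  122.]
 [-270.   15.  127.]
 [-270.   17.  128.]
 [-272.   18.  130.]
 [-275.   13.  131.]]
top 2599 [124. 136. 147. 174. 223.] [[-284.  -74.  124.]
 [-270.  -79.  133.]
 [-274.   14.  134.]
 [-276.   14.  135.]
 [-272.   10.  138.]]
```

>>> arm_command --series '[{"dp": [0.14,0.01,0.025],"angular": [0,0,0.004],"gripper": 80},{"dp": [0.14,0.01,0.025],"angular": [0,0,0],"gripper": 80},{"dp": [0.14,0.01,0.025],"angular": [0,0,0],"gripper": 80},{"dp": [0.14,0.01,0.025],"angular": [0,0,0],"gripper": 80},{"dp": [0.14,0.01,0.025],"angular": [0,0,0],"gripper": 80},{"dp": [0.12,0.01,0.025],"angular": [0,0,0],"gripper": 80},{"dp": [0.06,0.01,0.01],"angular": [0,0,0],"gripper": 80},{"dp": [0,0,0],"angular": [0,0,0],"gripper": 80}]'

```text
clock: 3.2
position: [0.4006, -0.0267, 0.0059]
ee_rot: [-0.528, 0.59, -0.39, -0.47]
contact_force: [0.2, -1.1, 0.9]
width: 0.0802
```

```bash
python3 -c "
from h import *
plan((-200,-8,-2))
d=get_image('scene');cv2.imwrite('pics/s2.png',cv2.resize(d['image'][100:260,130:390],None,fx=3,fy=3))"
```

```text
t 3.2 tcp cradle mm [-258.4   -8.1    5.9] F [ 0.  -1.1  0.9] w 80.2
rot units [-0.0031 -0.0011 -0.0024]
dp units now-axes [ 0.188 -0.454  0.004] goal-axes [ 0.19  -0.453  0.001]
```

View pics/s2.png

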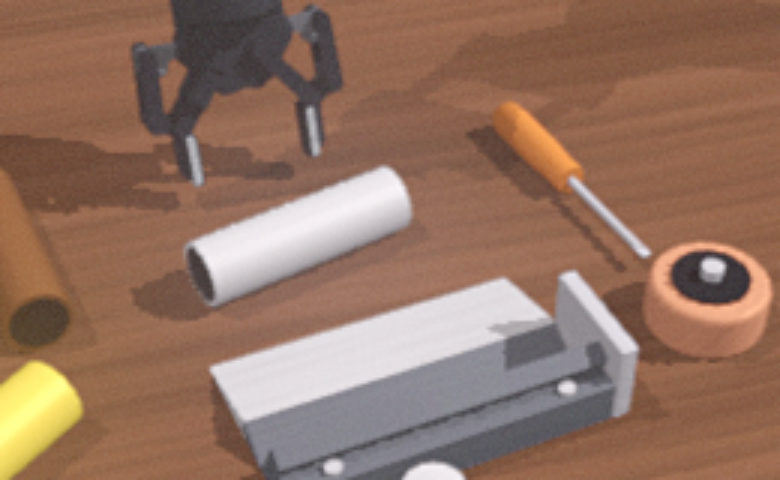

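The fingertips straddle the space behind the aluminium tube at crop (195,165) and (312,135), close to the table and clear of everything else. Now I'll push.

>>> arm_command --series '[{"dp": [0.03,-0.06,0],"angular": [0,0,0],"gripper": 80},{"dp": [0.03,-0.06,0],"angular": [0,0,0],"gripper": 80},{"dp": [0.03,-0.06,0],"angular": [0,0,0],"gripper": 80},{"dp": [0.03,-0.06,0],"angular": [0,0,0],"gripper": 80},{"dp": [0.014,-0.055,0],"angular": [0,0,0],"gripper": 80},{"dp": [0.014,-0.055,0],"angular": [0,0,0],"gripper": 80},{"dp": [0.014,-0.055,0],"angular": [0,0,0],"gripper": 80},{"dp": [0.014,-0.055,0],"angular": [0,0,0],"gripper": 80}]'

```text
clock: 4.25
position: [0.4642, -0.0186, 0.001]
ee_rot: [-0.528, 0.591, -0.39, -0.469]
contact_force: [-0.8, -0.7, 0.2]
width: 0.0802
```

```bash
python3 -c "
from h import *
plan((-150,-8,-2))
d=get_image('top');Q,r=tube('top',d);print(r)"
```

```text
t 4.25 tcp cradle mm [-194.3   -9.5    1. ] F [-0.9 -0.5  0.2] w 80.2
rot units [-0.0032 -0.0024 -0.    ]
dp units now-axes [ 0.12  -0.35   0.014] goal-axes [ 0.12  -0.35   0.012]
((-162.6408233642578, -7.230255126953125), (53.14337921142578, 150.19845581054688), 8.709195137023926)
```

>>> arm_command --series '[{"dp": [0.02,-0.05,0],"angular": [0,0,0],"gripper": 80},{"dp": [0.02,-0.05,0],"angular": [0,0,0],"gripper": 80},{"dp": [0.014,-0.05,0],"angular": [0,0,0],"gripper": 80},{"dp": [0.014,-0.05,0],"angular": [0,0,0],"gripper": 80},{"dp": [0.014,-0.05,0],"angular": [0,0,0],"gripper": 80},{"dp": [0.014,-0.05,0],"angular": [0,0,0],"gripper": 80},{"dp": [0.014,-0.05,0],"angular": [0,0,0],"gripper": 80},{"dp": [0.014,-0.04,0],"angular": [0,0,0],"gripper": 80}]'

```text
clock: 5.3
position: [0.517, -0.0113, -0.0012]
ee_rot: [-0.528, 0.591, -0.39, -0.468]
contact_force: [0.5, 0.2, -0.0]
width: 0.0799
```

```bash
python3 -c "
from h import *
plan((-112,-8,5))
d=get_image('top');Q,r=tube('top',d);print(r)
cv2.imwrite('pics/t3.png',cv2.resize(d['image'][110:330,180:420],None,fx=2.5,fy=2.5))"
```

```text
t 5.3 tcp cradle mm [-141.   -10.1   -1.2] F [ 0.6  0.1 -0. ] w 79.9
rot units [-0.0033 -0.0027  0.0006]
dp units now-axes [ 0.013 -0.247  0.019] goal-axes [ 0.013 -0.247  0.017]
((-111.41047668457031, 0.37525177001953125), (52.03658676147461, 150.43405151367188), 7.6385931968688965)
```

View pics/t3.png

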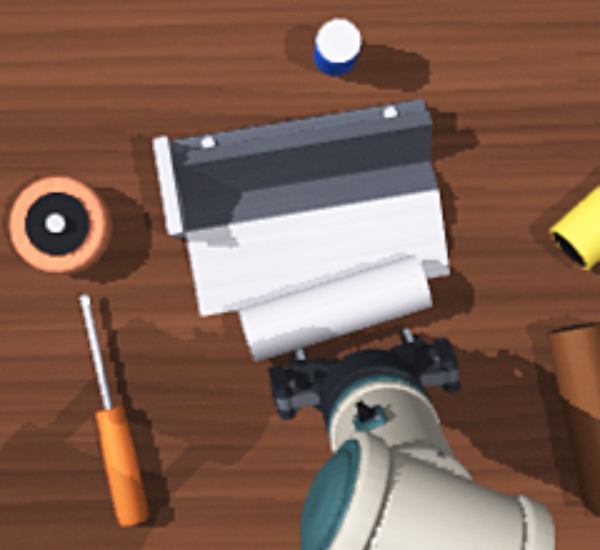

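The tube has rolled ahead to crop (338,308) and lies against the ramp foot. It is still about 7 degrees skewed, with the fingers just behind it at (300,360) and (408,340). I'll go on slowly up the slope.

>>> arm_command --series '[{"dp": [0.01,-0.04,0.01],"angular": [0,0,0],"gripper": 80},{"dp": [0.01,-0.04,0.01],"angular": [0,0,0],"gripper": 80},{"dp": [0.01,-0.04,0.01],"angular": [0,0,0],"gripper": 80},{"dp": [0.006,-0.04,0.01],"angular": [0,0,0],"gripper": 80},{"dp": [0.004,-0.04,0.01],"angular": [0,0,0],"gripper": 80},{"dp": [0.002,-0.04,0.01],"angular": [0,0,0],"gripper": 80},{"dp": [0,-0.04,0.01],"angular": [0,0,0],"gripper": 80},{"dp": [0,-0.04,0],"angular": [0,0,0],"gripper": 80}]'

```text
clock: 6.35
position: [0.5531, 0.0042, 0.0028]
ee_rot: [-0.527, 0.589, -0.391, -0.471]
contact_force: [-2.1, -0.3, 0.5]
width: 0.0797
```

```bash
python3 -c "
from h import *
plan((-70,0,14))
d=get_image('top');P=toC(pts(d))*1e3
# tube from ridge: highest points per y strip
for y in range(-80,100,20):
  m=(abs(P[...,1]-y)<5)&(P[...,0]>-125)&(P[...,0]<-30)&(P[...,2]>28)&(P[...,2]<75)&(d['image'].min(2)>110);Q=P[m]
  if len(Q)>8: print(y,len(Q),Q[:,0].min().round(),Q[:,0].max().round(),np.percentile(Q[:,2],95).round())
m=(P[...,0]>-125)&(P[...,0]<-30)&(P[...,2]>35)&(P[...,2]<70)&(d['image'].min(2)>110);print(np.percentile(P[m][:,1],[1,99]))"
```

```text
t 6.35 tcp cradle mm [-1.031e+02 -1.000e-01  2.800e+00] F [-2.1 -0.   0.5] w 79.7
rot units [-0.0032 -0.0012 -0.0034]
dp units now-axes [-0.02  -0.29   0.002] goal-axes [-0.019 -0.29   0.001]
-60 109 -98.0 -54.0 54.0
-40 114 -103.0 -54.0 53.0
-20 110 -97.0 -54.0 54.0
0 107 -96.0 -54.0 53.0
20 108 -96.0 -54.0 53.0
40 108 -102.0 -53.0 53.0
60 108 -96.0 -53.0 53.0
80 23 -95.0 -54.0 51.0
[-286.18468552  594.52355655]
```

Aligned now, with the tube's x edges constant along its length, and on the ramp at x≈-75 with only 2 N of push.

>>> arm_command --series '[{"dp": [0,-0.044,0],"angular": [0,0,0],"gripper": 80},{"dp": [0,-0.044,0],"angular": [0,0,0],"gripper": 80},{"dp": [0,-0.044,0],"angular": [0,0,0],"gripper": 80},{"dp": [0,-0.044,0],"angular": [0,0,0],"gripper": 80},{"dp": [0,-0.044,0],"angular": [0,0,0],"gripper": 80},{"dp": [0,-0.044,0],"angular": [0,0,0],"gripper": 80},{"dp": [0,-0.044,0],"angular": [0,0,0],"gripper": 80},{"dp": [0,-0.044,0],"angular": [0,0,0],"gripper": 80}]'

```text
clock: 7.4
position: [0.597, 0.0103, 0.0146]
ee_rot: [-0.528, 0.59, -0.391, -0.47]
contact_force: [-1.8, 0.1, 1.1]
width: 0.0798
```

```bash
cat > m.py <<'E'
from h import *
plan((-45,0,18))
d=get_image('top');P=toC(pts(d))*1e3
for y in range(-100,120,20):
  m=(abs(P[...,1]-y)<5)&(P[...,0]>-60)&(P[...,0]<22)&(P[...,2]>22)&(P[...,2]<75)&(d['image'].min(2)>110);Q=P[m]
  if len(Q)>8: print(y,len(Q),Q[:,0].min().round(),Q[:,0].max().round(),np.percentile(Q[:,2],95).round())
E
python3 m.py
```

```text
t 7.4 tcp cradle mm [-58.7  -0.5  14.6] F [-1.7  0.4  1.1] w 79.8
rot units [-0.0033 -0.0014 -0.0028]
dp units now-axes [ 0.001 -0.118  0.005] goal-axes [ 0.002 -0.118  0.005]
-60 112 -54.0 -10.0 64.0
-40 116 -60.0 -9.0 64.0
-20 109 -54.0 -10.0 64.0
0 107 -51.0 -9.0 65.0
20 112 -53.0 -8.0 64.0
40 113 -59.0 -9.0 65.0
60 113 -53.0 -9.0 65.0
80 25 -52.0 -10.0 64.0
```

Tube centre is at x≈-31, just short of the crest; one gentle push carries it over, then the fingers stop.

>>> arm_command --series '[{"dp": [0,-0.03,0],"angular": [0,0,0],"gripper": 80},{"dp": [0,-0.03,0],"angular": [0,0,0],"gripper": 80},{"dp": [0,-0.025,0],"angular": [0,0,0],"gripper": 80},{"dp": [0,-0.025,0],"angular": [0,0,0],"gripper": 80},{"dp": [0,-0.02,0],"angular": [0,0,0],"gripper": 80},{"dp": [0,0,0],"angular": [0,0,0],"gripper": 80},{"dp": [0,0,0],"angular": [0,0,0],"gripper": 80},{"dp": [0,0,0],"angular": [0,0,0],"gripper": 80}]'

```text
clock: 8.45
position: [0.6173, 0.0121, 0.0204]
ee_rot: [-0.529, 0.591, -0.389, -0.468]
contact_force: [-0.4, -0.3, -0.3]
width: 0.0803
```

```bash
python3 m.py
```

```text
t 8.45 tcp cradle mm [-38.4  -1.7  20.4] F [-0.5 -0.2 -0.3] w 80.3
rot units [-0.0037 -0.0027  0.0021]
dp units now-axes [0.005 0.059 0.014] goal-axes [0.005 0.059 0.014]
-60 116 -31.0 15.0 58.0
-40 113 -38.0 16.0 59.0
-20 110 -31.0 15.0 59.0
0 107 -29.0 15.0 58.0
20 112 -31.0 15.0 59.0
40 114 -37.0 14.0 59.0
60 114 -31.0 16.0 58.0
80 26 -28.0 16.0 57.0
```

It's in the V: centre x≈-8, top at 58 mm, level along its length. Now I'll back off, rise and go round to the open end while closing the fingers.

>>> arm_command --series '[{"dp": [0,0.15,0],"angular": [0,0,0],"gripper": 80},{"dp": [0,0.15,0],"angular": [0,0,0],"gripper": 80},{"dp": [-0.25,0,0],"angular": [0,0,0],"gripper": 80},{"dp": [-0.3,0,0],"angular": [0,0,0],"gripper": 60},{"dp": [-0.3,0,0],"angular": [0,0,0],"gripper": 20},{"dp": [0,0,-0.35],"angular": [0,0,0],"gripper": 0},{"dp": [0,0,-0.35],"angular": [0,0,0],"gripper": 0},{"dp": [0,0,-0.2],"angular": [0,0,0],"gripper": 0}]'

```text
clock: 9.5
position: [0.5692, -0.1043, 0.1128]
ee_rot: [-0.528, 0.593, -0.388, -0.468]
contact_force: [0.4, -0.5, -0.4]
width: 0.0
```

Run:
```python
from h import *
plan((-8,-115,60),tilt=0)
d=get_image('top');P=toC(pts(d))*1e3
m=(P[...,0]>-24)&(P[...,0]<8)&(abs(P[...,1])<105)&(P[...,2]>44)&(P[...,2]<66)
k,l,st,_=cv2.connectedComponentsWithStats(m.astype(np.uint8));Q=P[l==1+np.argmax(st[1:,4])]
print(cv2.minAreaRect(Q[:,:2].astype(np.float32)),np.percentile(Q[:,1],[0,1,99,100]),np.percentile(Q[:,2],[50,95]))
cv2.imwrite('pics/t4.png',cv2.resize(d['image'][110:330,180:440],None,fx=2.5,fy=2.5))
```

```text
t 9.5 tcp cradle mm [-103.2 -109.8  112.8] F [ 0.3 -0.6 -0.4] w 0.0
rot units [-0.0013 -0.0025  0.1688]
dp units now-axes [ 0.633 -0.65  -0.04 ] goal-axes [ 0.44  -0.793 -0.044]
((-7.998632907867432, 1.8784866333007812), (150.37945556640625, 31.983747482299805), 89.99163055419922) [-73.31218181 -71.38894733  75.66891797  77.07004652] [55.0018336  58.74186994]
```

View pics/t4.png

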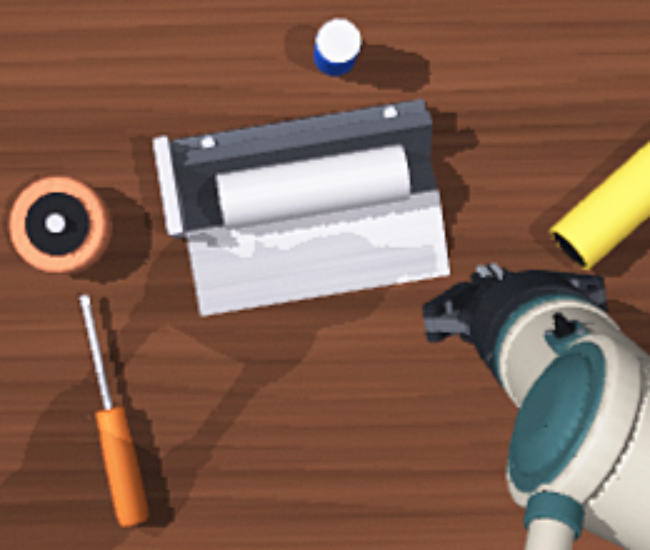

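The tube lies in the V at crop (315,185) with its end at y≈-73, so it has about 33 mm to go to the stop plate. I'll straighten the tool, move over the open end and lower.

>>> arm_command --series '[{"dp": [0,0,0],"angular": [0,0,0.085],"gripper": 0},{"dp": [0,0,0],"angular": [0,0,0.085],"gripper": 0},{"dp": [0,-0.2,-0.015],"angular": [0,0,0],"gripper": 0},{"dp": [0,-0.2,-0.015],"angular": [0,0,0],"gripper": 0},{"dp": [0,-0.2,-0.015],"angular": [0,0,0],"gripper": 0},{"dp": [0.08,-0.18,0],"angular": [0,0,0],"gripper": 0},{"dp": [0.15,0,0],"angular": [0,0,0],"gripper": 0},{"dp": [0.15,0,0],"angular": [0,0,0],"gripper": 0}]'

```text
clock: 10.55
position: [0.6624, -0.0978, 0.0635]
ee_rot: [0.459, -0.532, 0.468, 0.535]
contact_force: [-0.5, -0.5, 0.1]
width: 0.0004
```

Run:
```python
from h import *
plan((-8,-115,33),tilt=0)
d=get_image('scene')
cv2.imwrite('pics/s5.png',cv2.resize(d['image'][130:310,150:390],None,fx=2.5,fy=2.5))
```

```text
t 10.55 tcp cradle mm [ -10.  -117.1   63.5] F [-0.5 -0.4  0.1] w 0.4
rot units [-0.0049 -0.0036 -0.008 ]
dp units now-axes [ 0.254 -0.02   0.019] goal-axes [ 0.254 -0.017  0.018]
```

View pics/s5.png

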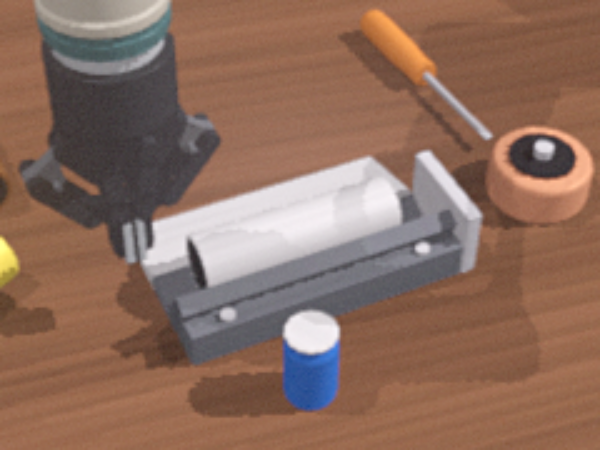

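The closed fingertips at crop (133,250) stand in line with the V, just outside the tube's open end at (197,262). The knuckles are high enough to pass over the tube. I'll lower and push.

>>> arm_command --series '[{"dp": [0.12,-0.01,0.01],"angular": [0,0,0],"gripper": 0},{"dp": [0.12,-0.01,0.01],"angular": [0,0,0],"gripper": 0},{"dp": [0.02,0,0.04],"angular": [0,0,0],"gripper": 0},{"dp": [0,0,0.05],"angular": [0,0,0],"gripper": 0},{"dp": [0,0,0.05],"angular": [0,0,0],"gripper": 0},{"dp": [0,0,0.05],"angular": [0,0,0],"gripper": 0},{"dp": [0,0,0.05],"angular": [0,0,0],"gripper": 0},{"dp": [0,0,0.04],"angular": [0,0,0],"gripper": 0}]'

```text
clock: 11.6
position: [0.6555, -0.0596, 0.0282]
ee_rot: [0.458, -0.531, 0.469, 0.537]
contact_force: [-0.3, -1.3, -1.5]
width: -0.0002
```

```bash
cat > e.py <<'E'
from h import *
plan((-8,-54.5,30),tilt=0)
d=get_image('top');P=toC(pts(d))*1e3
m=(P[...,0]>-20)&(P[...,0]<4)&(P[...,1]>-100)&(P[...,1]<106)&(P[...,2]>48)&(P[...,2]<64)
k,l,st,_=cv2.connectedComponentsWithStats(m.astype(np.uint8));Q=P[l==1+np.argmax(st[1:,4])]
print("tube y range, mid z",np.percentile(Q[:,1],[0,1,99,100]).round(1),np.percentile(Q[:,2],[50,95]).round(1))
E
python3 e.py
```

```text
t 11.6 tcp cradle mm [-11.2 -78.3  28.2] F [-0.5 -1.3 -1.5] w -0.2
rot units [-0.0049 -0.003  -0.0111]
dp units now-axes [-0.017 -0.024  0.199] goal-axes [-0.015 -0.026  0.198]
tube y range, mid z [-33.8 -22.7  85.3  86.5] [55.8 59.2]
```

>>> arm_command --series '[{"dp": [0,-0.005,0.035],"angular": [0,0,0],"gripper": 0},{"dp": [0,-0.005,0.035],"angular": [0,0,0],"gripper": 0},{"dp": [0,-0.005,0.035],"angular": [0,0,0],"gripper": 0},{"dp": [0,-0.005,0.03],"angular": [0,0,0],"gripper": 0},{"dp": [0,0,0.02],"angular": [0,0,0],"gripper": 0},{"dp": [0,0,0.015],"angular": [0,0,0],"gripper": 0},{"dp": [0,0,0.01],"angular": [0,0,0],"gripper": 0},{"dp": [0,0,0.01],"angular": [0,0,0],"gripper": 0}]'

```text
clock: 12.65
position: [0.6548, -0.0358, 0.0283]
ee_rot: [0.457, -0.532, 0.47, 0.536]
contact_force: [0.1, -3.4, -0.2]
width: -0.0001
```

```bash
python3 e.py
```

```text
t 12.65 tcp cradle mm [ -8.4 -54.6  28.3] F [-0.4 -3.3 -0.2] w -0.1
rot units [-0.0047 -0.0038 -0.0111]
dp units now-axes [-0.014 -0.003  0.001] goal-axes [-0.014 -0.003  0.001]
tube y range, mid z [  1.9   5.1 104.9 105.9] [55.9 59.2]
```

>>> arm_command --series '[{"dp": [0,0,0.01],"angular": [0,0,0],"gripper": 0},{"dp": [0,0,0.01],"angular": [0,0,0],"gripper": 0},{"dp": [0,0,0.01],"angular": [0,0,0],"gripper": 0},{"dp": [0,0,0.01],"angular": [0,0,0],"gripper": 0},{"dp": [0,0,0.01],"angular": [0,0,0],"gripper": 0},{"dp": [0,0,0],"angular": [0,0,0],"gripper": 0},{"dp": [0,0,0],"angular": [0,0,0],"gripper": 0},{"dp": [0,0,0],"angular": [0,0,0],"gripper": 0}]'

```text
clock: 13.7
position: [0.6548, -0.0361, 0.0285]
ee_rot: [-0.455, 0.535, -0.471, -0.534]
contact_force: [-0.0, -3.6, 0.0]
width: -0.0005
```

```bash
python3 e.py
```

```text
t 13.7 tcp cradle mm [ -8.4 -54.9  28.5] F [-0.6 -3.5  0. ] w -0.5
rot units [-0.0038 -0.0102 -0.0108]
dp units now-axes [-0.013 -0.003  0.003] goal-axes [-0.013 -0.003  0.004]
tube y range, mid z [  5.6   6.9 104.9 106. ] [55.9 59.4]
```

>>> arm_command --series '[{"dp": [0,0,0.02],"angular": [0,0,0],"gripper": 0},{"dp": [0,0,0.03],"angular": [0,0,0],"gripper": 0},{"dp": [0,0,0.03],"angular": [0,0,0],"gripper": 0},{"dp": [0,0,0.03],"angular": [0,0,0],"gripper": 0},{"dp": [0,0,0.03],"angular": [0,0,0],"gripper": 0},{"dp": [0,0,0.03],"angular": [0,0,0],"gripper": 0},{"dp": [0,0,0.03],"angular": [0,0,0],"gripper": 0},{"dp": [0,0,0.03],"angular": [0,0,0],"gripper": 0}]'

```text
clock: 14.75
position: [0.6553, -0.037, 0.0293]
ee_rot: [-0.44, 0.551, -0.479, -0.523]
contact_force: [0.7, -12.5, -0.7]
width: 0.0001
```

```bash
python3 e.py
```

```text
t 14.75 tcp cradle mm [ -8.  -55.9  29.3] F [ -1.1 -12.4  -0.7] w 0.1
rot units [ 0.0041 -0.0412 -0.0101]
dp units now-axes [-0.006 -0.     0.011] goal-axes [-0.006 -0.     0.012]
tube y range, mid z [ 27.1  28.7 105.4 105.9] [55.8 59.1]
```

12 N with no advance means it's hard against the stop plate. I'll back off along the V, then rise.

>>> arm_command --series '[{"dp": [0,0,-0.05],"angular": [0,0,0],"gripper": 0},{"dp": [0,0,-0.15],"angular": [0,0,0],"gripper": 0},{"dp": [0,0,-0.2],"angular": [0,0,0],"gripper": 0},{"dp": [-0.2,0,-0.1],"angular": [0,0,0],"gripper": 0},{"dp": [-0.4,0,0],"angular": [0,0,0],"gripper": 0},{"dp": [-0.4,0,0],"angular": [0,0,0],"gripper": 0},{"dp": [-0.2,0.4,0],"angular": [0,0,0],"gripper": 0},{"dp": [0,0.4,0],"angular": [0,0,0],"gripper": 0}]'

```text
clock: 15.8
position: [0.5735, -0.1094, 0.182]
ee_rot: [-0.443, 0.55, -0.478, -0.523]
contact_force: [0.9, -0.5, -0.3]
width: -0.0001
```

```bash
python3 e.py
python3 - <<'E'
from h import *
d=get_image('top');a=dict(np.load('top0.npz'))
cv2.imwrite('pics/t6.png',cv2.resize(d['image'][110:330,180:440],None,fx=2.5,fy=2.5))
df=cv2.absdiff(d['image'],a['image']).max(2)
for n,(r0,r1,c0,c1) in dict(transf=(180,222,182,225),cap=(115,142,304,328),driver=(227,322,210,242)).items(): print(n,np.median(df[r0:r1,c0:c1]),np.percentile(df[r0:r1,c0:c1],95))
E
```

```text
t 15.8 tcp cradle mm [ -99.7 -115.4  182. ] F [ 0.8 -0.6 -0.3] w -0.1
rot units [ 0.002  -0.0392 -0.0086]
dp units now-axes [ 1.223 -0.783  0.582] goal-axes [ 1.267 -0.764  0.508]
tube y range, mid z [-40.5 -39.1 104.3 106. ] [55.9 59. ]
transf 6.0 25.0
cap 3.0 8.0
driver 7.0 20.0
```

View pics/t6.png

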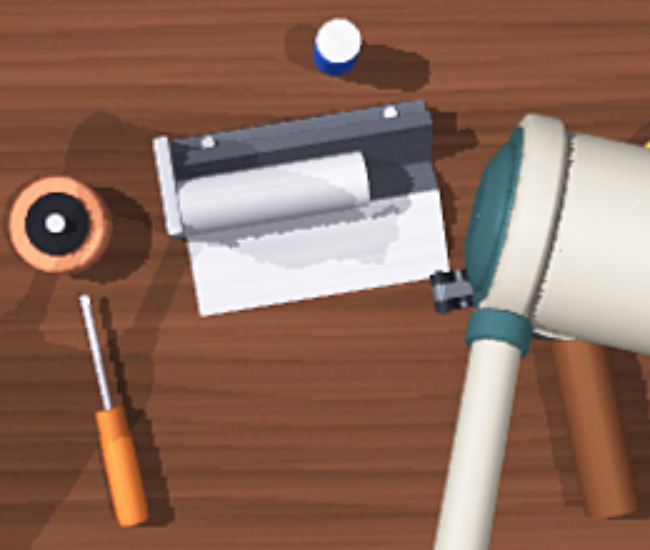

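The tube sits in the V with its end at the stop plate, at crop (182,205). Its outer end is at y≈-40, exactly as expected. The bystanders haven't moved and the robot is clear.

```bash
python3 -c "
from rig import sign_off
print(sign_off())"
```

```text
the job is handed in; nothing more can be done
None
```

The aluminium tube is in the V of the cradle with its end against the stop plate. I handed the job in at about 16 s on the robot's clock, with the gripper clear.

**How it was done:** I rolled the tube up the ramp with two open fingertips bearing below its axis, which also straightened it, and it dropped over the crest into the V. Then I pushed it endwise with the closed fingertips.

**Last checks:**
- **Seating:** at the stop the wrist force rose to about 12 N with no further movement. In the last top view the tube's outer end is at y ≈ -40 mm, which puts its middle at the 35 mm seat. It was at x ≈ -8 mm when it dropped in, and its top stands at about 57 mm.
- **Bystanders:** the transformer, capacitor and screwdriver show no visible movement; the image differences there were small and look like shadows.
- **Failures:** no check failed. In the final push the tool turned about 3 to 4 degrees under load, with no effect on the tube. The camera cannot rule out a gap at the plate under about 2 mm; the hard stop felt there is the main evidence of contact.

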